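Dispense the round wax puck from the tipping carousel

ROBOT

A 6-joint arm with a two-finger parallel gripper is mounted at the origin on a cart in front of the work surface, level with it; the furniture and walls round the work are solid. World frame = base frame: x ahead of the robot, y to its left, z up, the work surface at z = 0. Lengths are in m, angles in rad, forces in N, time in s.
With the tool pointing down it reaches from about 0.325 to 0.775 m from the base axis. Payload 5.5 kg.
Tool frame: the origin (TCP) lies midway between the tips of the shut fingers; the grasp point (between the pads) lies 19 mm behind it; z points along the fingers, y is the direction in which the jaws open and shut (so a half turn about z gives the same grasp; the last joint's range is limited). The gripper opens to 85 mm and grips with 20 to 120 N. Pads are 22 mm wide; open, the fingers measure 114 mm over their backs; the gripper's body (76 mm by 85 mm) begins 54 mm behind the grasp point. The pads swing forward as they close: fully open they stand 13 mm farther back than shut.
Start: joints at [-1.386, 0.091, 1.231, -0, 1.82, -0.057], TCP at [0.144, -0.583, 0.231] pointing down, gripper open.
Joint ranges: [-2.87, 2.87], [-0.86, 2.18], [0.17, 2.46], [-1.51, 4.65], [0.06, 2.69], [-2.65, 2.65]. Speed limits (rad/s): [2.57, 2.57, 3.01, 3.14, 3.14, 3.14].

INTERFACE

Orientations are given as a unit quaternion [w, x, y, z].
In Python, from cell import ctrl, cams, finder gives the robot as it stands.
- The arm moves only by the tool play_rows, never from a script. Its argument "commands" is text: rows parted by semicolons, each of 7 numbers parted by spaces: the shift along the world's x, y, z in cm, then the turn, a rotation vector about the world's x, y, z in degrees, then the finger opening in cm, from 0 to 8.54. A call has 1 to 20 rows; each row shifts and turns the pose as measured when the row begins; what a row does not reach is not made up. A row lasts 1/12 s, in which the tool goes at most 41.7 mm and 7.16 degrees, less where a joint would pass 70% of its speed; a pose out of reach is approached as far as the arm can. A call is refused whole if a number of a shift passes 4.17 or a number of a turn 7.16, either way. A call with a gripper value outside its range is refused whole. The fingers move at their own pace and stop on an object; "newtons" is the grip in N (left out, the last holds). Time passes only in rows, so rows that do not move let the fingers close. It gives the time, the measured TCP pose, the force and the opening at its end, in the units of the state.
- ctrl.observe(): the state, without advancing time (a new reading comes with each control period).
- cams.grab_frame(name): name is "scene" or "top" or "wrist"; returns a dict with "frame" (400x640x3 uint8, red, green, blue), "camera_matrix" (3x3 intrinsics, pixels), "R" (3x3) and "t" (3): a world point X has camera coordinates R X + t. Camera axes: x right, y down, z forward; pixel columns grow to the right and rows downward; lengths in m; the calibration is good to about 2 mm. A picture is of the moment at which its call begins. There is no depth.
- ctrl.sign_off(): hands the job in, once; it reports no verdict.
Trained networks look in the newest picture that a camera, given by its name, has taken for a name from the list of things; names that differ only in an ending like _2 or _b are one class to them, and where a whole thing is asked for, a point or a joint stands for the part that bears it (a point fixed in the world has none). Each returns a list of dicts, best first, with "p" (0 to 1); they miss things now and then, are a little off and sometimes report something else, mostly with a low value. They report only what shows in the picture. A call takes as long as a camera call. They do not tell look-alikes from the thing itself.
- finder.outline_of(camera, label): "region" (400x640 bool, what is visible of it) and "pixel" ([column, row] in pixels, amid what is visible of it).
The state is a dict: "time_s": time; "joint_positions": joint angles; "joint_vel": joint speeds; "joint_torque": joint torques, N m; "position": TCP position; "eef_rot": TCP orientation; "contact_force": force on the tool from outside, world axes, zero at the start; "ft_torque": the same for the moment, N m; "grip_width": finger opening in m.
Only numpy, scipy, OpenCV 4.12 (cv2) and the standard library are available. Lean on these libraries where they do the work, as an engineer would, in place of code of your own. Each camera call takes 0.05 s, during which the arm holds its last target.

TASK

Charge the catch pan with the round wax puck from the ingot carousel: turn the wheel (its posts are there to push on) until the puck's compartment clicks in at the spout, then tip the carousel, for which it has a side lever, so that the puck slides down the spout into the pan. Ease the carousel back until it stands level again, without letting it slam, and let go. Do not touch the ingots themselves; the other ingots stay in the wheel, and the pan and the things standing about stay where they are.

Things in the scene. Friction and masses are not known exactly. Their poses are not given: they have to be found in the camera images.
- stand: wooden stand of the carousel, fixed to the table: foot board 190 x 310 mm, two cheeks 211 mm high whose inner faces stand 131 mm either side of the middle. Origin on the table under the carousel's axis; -x points the way the spout faces, z up. The tipping axis runs along its y, 175 mm above the table. The small plunger housing with a black button behind the wheel is not to be used
- wheel_hub (a point): top of the wheel's hub, on its axis, 207 mm above the table at level. The wheel: 230 mm across, 5 partitions make 5 equal compartments; floor 163 mm, tops of partitions and of the aluminium rim 203 mm above the table at level. The rim is open (90 mm) at the spout only. At the start the empty compartment is at the spout; the four ingots lie 72 and 144 degrees to either side of it
- wheel (a joint): the wheel's rotation about the carousel's upright axis, rad: 0 at the start (empty compartment at the spout), growing anticlockwise seen from above; it turns endlessly both ways and clicks into a stop every 1.2566 rad (72 degrees), putting one compartment squarely at the spout. About 5 N at a post pushes it out of a click; between clicks it runs easily and coasts on when pushed briskly
- cradle (a joint): the tipping angle of cradle and wheel together, rad: 0 level (at its stop), 0.8 fully tipped (other stop), growing as the spout goes down. A spring brings it back to level whenever the lever is let go: holding it needs about 7 N at the knob near level, 12 N fully tipped
- lever_knob (a point): centre of the black ball (30 mm across) on top of the steel tipping lever (10 mm rod, 125 mm long from the tipping axis to the ball) on the outside of the stand's -y cheek. In the stand's frame at level it is at x 32 mm, y -166 mm, 296 mm above the table; moving it over in the stand's -x direction, on an arc of 125 mm about the tipping axis, tips the carousel spout-down
- spout (a point): middle of the outer lip of the spout's floor, 150 mm from the carousel's axis and 163 mm above the table at level; about 60 mm above the table when fully tipped
- post_0 (a point): top centre of one of the five upright wooden push posts (12 mm thick) on the wheel, one on each partition, 80 mm from the wheel's axis; it stands 36 mm above partitions and rim, top 239 mm above the table. Seen from above the posts are numbered anticlockwise
- post_1 (a point): top centre of one of the five upright wooden push posts (12 mm thick) on the wheel, one on each partition, 80 mm from the wheel's axis; it stands 36 mm above partitions and rim, top 239 mm above the table. Seen from above the posts are numbered anticlockwise
- post_2 (a point): top centre of one of the five upright wooden push posts (12 mm thick) on the wheel, one on each partition, 80 mm from the wheel's axis; it stands 36 mm above partitions and rim, top 239 mm above the table. Seen from above the posts are numbered anticlockwise
- post_3 (a point): top centre of one of the five upright wooden push posts (12 mm thick) on the wheel, one on each partition, 80 mm from the wheel's axis; it stands 36 mm above partitions and rim, top 239 mm above the table. Seen from above the posts are numbered anticlockwise
- post_4 (a point): top centre of one of the five upright wooden push posts (12 mm thick) on the wheel, one on each partition, 80 mm from the wheel's axis; it stands 36 mm above partitions and rim, top 239 mm above the table. Seen from above the posts are numbered anticlockwise
- puck: the wanted ingot: round puck 62 mm across of natural wax, 28 mm thick, lying flat on the wheel's floor in one of the four filled compartments; origin at the centre of its underside, z up; which shape is in which compartment differs from start to start
- bar: ingot: oblong bar 66 x 26 mm of natural wax, 28 mm thick, lying flat on the wheel's floor in one of the four filled compartments; origin at the centre of its underside, z up; which shape is in which compartment differs from start to start
- slab: ingot: square slab 50 x 50 mm of natural wax, 28 mm thick, lying flat on the wheel's floor in one of the four filled compartments; origin at the centre of its underside, z up; which shape is in which compartment differs from start to start
- wedge: ingot: three-cornered block, 62 mm sides of natural wax, 28 mm thick, lying flat on the wheel's floor in one of the four filled compartments; origin at the centre of its underside, z up; which shape is in which compartment differs from start to start
- pan: open steel catch pan, 150 x 170 mm, 40 mm high, walls 3 mm, loose on the table below the spout; origin at the centre of its underside, z up, its 150 mm side lies along the spout's direction
- candle_brown_1: russet pillar candle, 68 mm across, 88 mm high, standing to the right of the carousel; bystander; origin at its underside
- silicone_mould: round silicone mould, 68 mm across, 51 mm high; bystander; origin at its underside
- wick_spool: wooden wick spool, 60 mm across, 68 mm high; bystander; origin at its underside
There are look-alikes about, which are no part of the job. Leave any brown, purple or red look-alike of the slab alone.

How it is judged:
By the outcome, as a careful person would: the job done as asked, in the order asked, and still so for the second after the job is handed in, with the robot touching nothing.
It also fails if it takes over 64 s, if anything falls off the work surface, if the arm or the gripper's body presses on something with over 40 N, if the wrist force passes 120 N, or if a joint passes its speed limit or range.

## Working session

There is one attempt and no reset: what is moved stays moved. The work goes in short steps, Python scripts to look and compute and a tool call to move; the robot and the scene stay as the last step left them, time stands still between calls to the robot, and variables do not carry over. Pictures are saved under pics/ and viewed, and the job is handed in when it is done.

Besides the shell and the picture viewer there is one more tool, called after "Request:" as name(argument=value, ...), one argument or row to a line, values as JSON. play_rows: Moves the arm, as the interface text tells. Its arguments: {"type":"object","properties":{"commands":{"type":"string"},"newtons":{"type":"number"}},"required":["commands"]}

```bash
ls; mkdir -p pics; python3 - <<'E'
from cell import ctrl,cams,finder
import cv2
for n in ("scene","top"):
    g=cams.grab_frame(n); cv2.imwrite(f"pics/{n}0.png",g["frame"][:,:,::-1]); print(n,g["camera_matrix"].round(1).tolist(),g["R"].round(3).tolist(),g["t"].round(3).tolist())
    for l in ["stand","wheel_hub","lever_knob","spout","post_0","puck","bar","slab","wedge","pan","candle_brown_1","silicone_mould","wick_spool"]:
        r=finder.outline_of(n,l); print(l,[(round(d["p"],2),[int(v) for v in d["pixel"]],int(d["region"].sum())) for d in r[:6]])
print(ctrl.observe())
E
```

```text
pics
scene [[403.7, 0.0, 317.8], [0.0, 403.7, 202.9], [0.0, 0.0, 1.0]] [[-0.702, -0.712, 0.021], [-0.322, 0.291, -0.901], [0.635, -0.639, -0.434]] [0.31, 0.349, 0.774]
stand [(0.96, [294, 223], 9437)]
wheel_hub [(0.67, [314, 197], 1752)]
lever_knob [(0.57, [302, 204], 4952), (0.19, [307, 204], 1606)]
spout [(0.95, [305, 205], 4870)]
post_0 [(0.55, [311, 198], 1656), (0.36, [369, 216], 394)]
puck [(0.69, [282, 206], 174)]
bar []
slab [(0.84, [277, 320], 502), (0.78, [223, 282], 445), (0.64, [326, 194], 79)]
wedge [(0.38, [276, 194], 74)]
pan []
candle_brown_1 []
silicone_mould [(0.96, [385, 227], 485)]
wick_spool [(0.65, [367, 216], 401), (0.16, [304, 209], 4674)]
top [[465.8, 0.0, 309.9], [0.0, 465.8, 202.4], [0.0, 0.0, 1.0]] [[0.027, -1.0, 0.015], [-0.985, -0.029, -0.17], [0.171, -0.011, -0.985]] [-0.107, 0.526, 1.315]
stand [(0.58, [295, 183], 8109)]
wheel_hub [(0.76, [292, 187], 4025)]
lever_knob [(0.91, [291, 186], 6314)]
spout [(0.72, [292, 185], 6212)]
post_0 [(0.72, [291, 189], 4095)]
puck [(0.93, [263, 181], 423)]
bar [(0.53, [310, 169], 288)]
slab [(0.92, [312, 197], 336), (
[... 379 characters left out ...]
t_positions': array([-1.38573220e+00,  9.10831854e-02,  1.23071761e+00,  2.82982306e-05,
        1.81977588e+00, -5.67001233e-02]), 'joint_vel': array([ 6.80456395e-04,  1.55957940e-03, -3.82306811e-05, -1.16234018e-03,
       -9.86652964e-04, -1.63975537e-04]), 'joint_torque': array([ 6.25844787e-04, -4.58463013e+01, -4.18083537e+01,  4.48367632e-05,
        8.96021847e-04,  3.48449078e-06]), 'position': array([ 0.14365979, -0.58256419,  0.23127534]), 'eef_rot': array([7.09290932e-06, 9.92702228e-01, 1.20591401e-01, 1.41969462e-05]), 'contact_force': array([ 0.35084905,  0.23344865, -0.40601644]), 'ft_torque': array([-0.02786628, -0.00238496, -0.01342936]), 'grip_width': 0.0851956581994151}
```

```bash
python3 - <<'E'
import cv2
a=cv2.imread("pics/top0.png"); cv2.imwrite("pics/top0c.png",cv2.resize(a[110:310,190:420],None,fx=3.4,fy=3,interpolation=cv2.INTER_CUBIC)[:600])
a=cv2.imread("pics/scene0.png"); cv2.imwrite("pics/scene0c.png",cv2.resize(a[130:330,190:430],None,fx=3,fy=3,interpolation=cv2.INTER_CUBIC)[:600])
E
```

```text
(no output)
```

View pics/top0c.png

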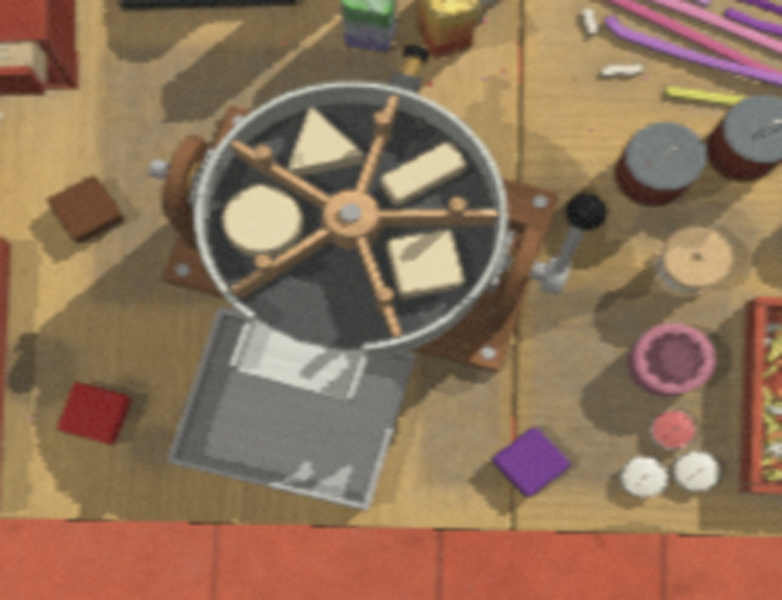

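View pics/scene0c.png

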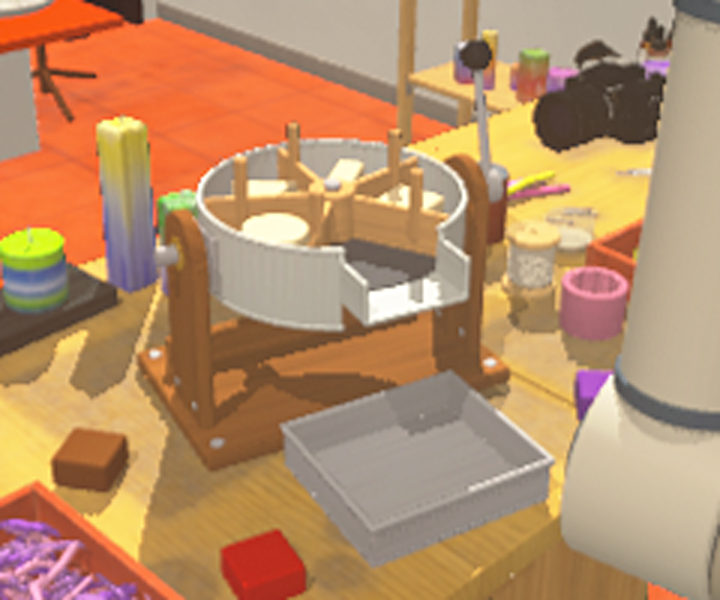

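View pics/top0.png

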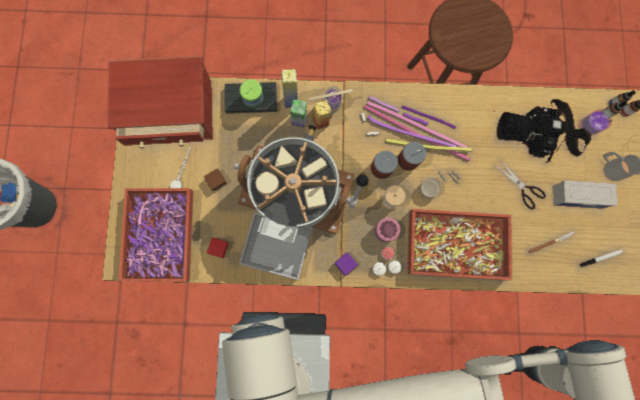

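```bash
cat > h.py <<'E'
import numpy as np
from cell import ctrl,cams,finder
import cv2
def P(g): return g["camera_matrix"]@np.c_[g["R"],g["t"]]
def tri(ga,pa,gb,pb):
    X=cv2.triangulatePoints(P(ga),P(gb),np.array(pa,float).reshape(2,1),np.array(pb,float).reshape(2,1)); return (X[:3]/X[3]).ravel()
def atz(g,p,z):
    d=g["R"].T@np.linalg.inv(g["camera_matrix"])@np.array([p[0],p[1],1.]); c=-g["R"].T@g["t"]; return c+d*(z-c[2])/d[2]
def pr(g,X):
    q=P(g)@np.r_[X,1]; return q[:2]/q[2]
def save(n,f,box=None,s=1):
    g=cams.grab_frame(n); a=g["frame"][:,:,::-1]
    if box: a=a[box[1]:box[3],box[0]:box[2]]
    cv2.imwrite("pics/"+f,cv2.resize(a,None,fx=s,fy=s,interpolation=cv2.INTER_CUBIC)); return g
E
python3 - <<'E'
from h import *
T=cams.grab_frame("top");S=cams.grab_frame("scene")
print("hub",tri(T,(292.9,180.7),S,(300.7,191.7)),atz(T,(292.9,180.7),.207),atz(S,(300.7,191.7),.207))
print("knob",tri(T,(362.4,180.3),S,(348.3,148)),atz(T,(362.4,180.3),.296))
h=atz(T,(292.9,180.7),.207)
for p in [(324.4,178.3),(303.2,207.7),(267.4,197.3),(267,161),(302.4,149.3)]:
    X=atz(T,p,.239);d=X-h;print(X.round(3),np.hypot(*d[:2]).round(3),np.degrees(np.arctan2(d[1],d[0])).round(1),pr(S,X).round())
k=atz(T,(362.4,180.3),.296);d=k-h;print("knob rel",d,np.hypot(*d[:2]),np.degrees(np.arctan2(d[1],d[0])), "stand yaw",np.degrees(np.arctan2(d[1],d[0])-np.arctan2(-.166,.032)))
E
```

```text
hub [ 0.55714817 -0.04532343  0.20649743] [ 0.55685451 -0.0454997   0.207     ] [ 0.55664597 -0.04443706  0.207     ]
knob [ 0.54427978 -0.21450288  0.29392792] [ 0.54321181 -0.21469835  0.296     ]
[ 0.558 -0.126  0.239] 0.08 -88.9 [322. 173.]
[ 0.482 -0.074  0.239] 0.081 -159.0 [329. 186.]
[0.505 0.016 0.239] 0.08 129.9 [297. 193.]
[0.599 0.021 0.239] 0.079 57.6 [271. 182.]
[ 0.632 -0.068  0.239] 0.079 -16.5 [288. 170.]
knob rel [-0.0136427  -0.16919865  0.089     ] 0.169747774068051 -94.60985748072407 stand yaw -15.520985865007457
```

Request:
play_rows(
  commands="0 0 4 0 0 0 3.5;2.1 3.5 0.8 0 0 6.8 3.5;2.1 3.5 0.8 0 0 6.8 3.5;2.1 3.5 0.8 0 0 6.8 3.5;2.1 3.5 0.8 0 0 6.8 3.5;2.1 3.5 0.8 0 0 6.8 3.5;2.1 3.5 0.8 0 0 6.8 3.5;2.1 3.5 0.8 0 0 6.8 3.5;2.1 3.5 0 0 0 6.8 3.5;2.1 3.5 0 0 0 6.8 3.5;2.1 3.5 0 0 0 6.8 3.5;2.1 3.5 0 0 0 6.8 3.5;2.1 3.5 0 0 0 6.8 3.5;2.1 3.5 0 0 0 6.8 3.5;2.1 3.5 0 0 0 6.8 3.5;2.1 3.5 0 0 0 6.8 3.5;2.1 3.5 0 0 0 6.8 3.5",
)

```text
time_s: 2.92
position: [0.4746, -0.0134, 0.3247]
eef_rot: [0.003, 0.446, 0.895, -0.004]
contact_force: [1.3, -1.3, -0.0]
grip_width: 0.035
```

Request:
play_rows(
  commands="1.6 1.6 -1 0 0 2 3.5;1.5 1.5 -1 0 0 0 3.5;0 0 -1 0 0 0 3.5;0 0 0 0 0 0 3.5",
)

```text
time_s: 3.25
position: [0.509, 0.0276, 0.2933]
eef_rot: [0.003, 0.421, 0.907, -0.003]
contact_force: [-0.7, -0.9, -0.3]
grip_width: 0.0348
```

```bash
python3 - <<'E'
from h import *
W=save("wrist","w1.png"); save("scene","s1.png",(190,80,430,280),3)
o=ctrl.observe();print(o["position"],o["eef_rot"])
for X in [(.505,.016,.239),(.507,.0175,.239),(.557,-.045,.207),tuple(o["position"])]: print(pr(W,np.array(X)).round(1))
E
```

```text
[0.50878846 0.02664556 0.29531434] [ 0.00465161  0.42183112  0.90666004 -0.00210949]
[303.4 218.8]
[306.7 219. ]
[306.9 286.9]
[315.4 245.7]
```

View pics/w1.png

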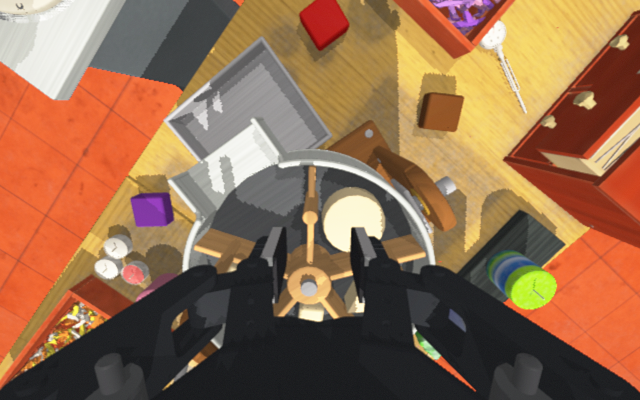

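View pics/s1.png

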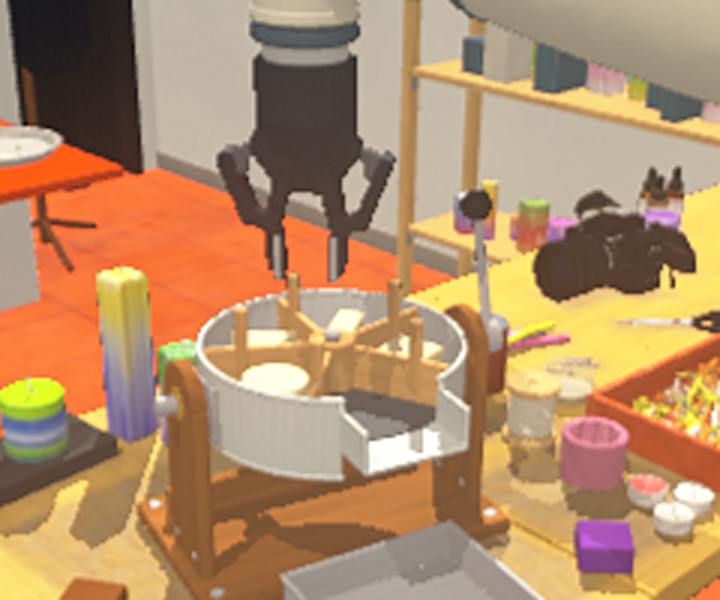

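Request:
play_rows(
  commands="-0.1 -0.9 -1 0 0 0 3.5;0 0 -1.5 0 0 0 3.5;0 0 -1 0 0 0 3.5;0 0 0 0 0 0 3.5",
)

```text
time_s: 3.68
position: [0.5068, 0.0133, 0.2644]
eef_rot: [0.009, 0.425, 0.905, -0.001]
contact_force: [-1.0, 0.0, 0.2]
grip_width: 0.0352
```

Request:
play_rows(
  commands="0 0.4 0 0 0 0 3.5;0 0 0 0 0 0 3.5",
)

```text
time_s: 3.85
position: [0.5063, 0.0162, 0.266]
eef_rot: [0.009, 0.426, 0.905, -0.001]
contact_force: [-0.5, -0.1, -0.1]
grip_width: 0.0351
```

```bash
python3 - <<'E'
from h import *
W=save("wrist","w2.png")
o=ctrl.observe();print(o["position"],o["eef_rot"])
for X in [(.507,.018,.239)]: print(pr(W,np.array(X)).round(1))
E
```

```text
[0.50638955 0.01600226 0.26637162] [ 9.68763773e-03  4.25950966e-01  9.04693976e-01 -8.57160953e-04]
[319.5 223.1]
```

View pics/w2.png

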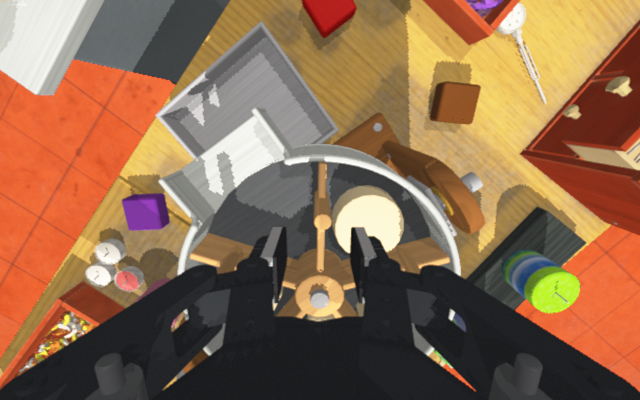

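Request:
play_rows(
  commands="0 0.1 -1.5 0 0 0 3.5;0 0 -1.5 0 0 0 3.5;0 0 -1 0 0 0 3.5;0 0 -0.6 0 0 0 3.5;0 0 0 0 0 0 3.5",
)

```text
time_s: 4.32
position: [0.5076, 0.0171, 0.2239]
eef_rot: [0.014, 0.426, 0.905, 0.001]
contact_force: [-0.2, 0.2, -0.4]
grip_width: 0.0349
```

Request:
play_rows(
  commands="0 0 -0.7 0 0 0 3.5;0 0 -0.5 0 0 0 3.5;0 0 0 0 0 0 3.5",
)

```text
time_s: 4.57
position: [0.5081, 0.0172, 0.2123]
eef_rot: [0.014, 0.426, 0.905, 0.001]
contact_force: [-0.7, -0.2, 0.7]
grip_width: 0.0349
```

```bash
python3 - <<'E'
from h import *
save("scene","s2.png",(230,110,390,230),5)
h=np.array([.557,-.045]);a0=128.6
for k in range(0,13):
    a=np.radians(a0+k*6); print(k,(h+.08*np.array([np.cos(a),np.sin(a)])).round(4))
E
```

```text
0 [0.5071 0.0175]
1 [0.5008 0.012 ]
2 [0.4952 0.0058]
3 [ 0.4902 -0.001 ]
4 [ 0.486  -0.0082]
5 [ 0.4825 -0.0158]
6 [ 0.4799 -0.0238]
7 [ 0.4781 -0.0319]
8 [ 0.4771 -0.0403]
9 [ 0.4771 -0.0486]
10 [ 0.4779 -0.057 ]
11 [ 0.4796 -0.0652]
12 [ 0.4821 -0.0731]
```

View pics/s2.png

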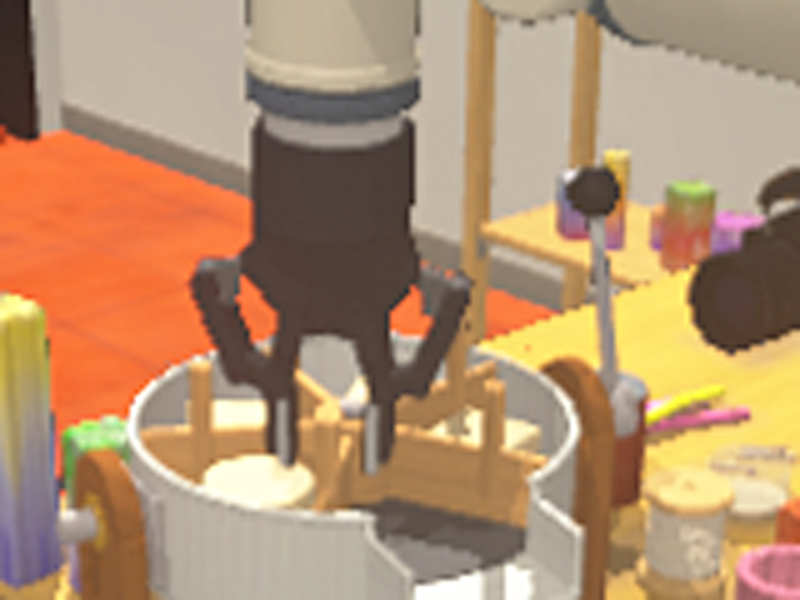

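Request:
play_rows(
  commands="0 0 0 0 0 0 2.4;-0.31 -0.28 0 0 0 3 2.4;-0.31 -0.28 0 0 0 3 2.4;-0.28 -0.31 0 0 0 3 2.4;-0.28 -0.31 0 0 0 3 2.4;-0.25 -0.34 0 0 0 3 2.4;-0.25 -0.34 0 0 0 3 2.4",
)

```text
time_s: 5.2
position: [0.4948, 0.0015, 0.2139]
eef_rot: [0.017, 0.271, 0.963, 0.008]
contact_force: [0.5, -0.3, -0.7]
grip_width: 0.024
```

Request:
play_rows(
  commands="-0.31 -0.36 -0.05 0 0 3 2.4;-0.31 -0.36 -0.05 0 0 3 2.4;-0.25 -0.38 0 0 0 3 2.4;-0.22 -0.38 0 0 0 3 2.4;-0.18 -0.40 0 0 0 3 2.4;-0.15 -0.40 0 0 0 3 2.4",
)

```text
time_s: 5.7
position: [0.481, -0.0217, 0.216]
eef_rot: [0.018, 0.108, 0.994, 0.012]
contact_force: [0.8, 0.2, -0.8]
grip_width: 0.0239
```

```bash
python3 - <<'E'
from h import *
save("scene","s3.png",(230,110,390,230),5)
save("wrist","w3.png")
o=ctrl.observe();print(o["position"],o["eef_rot"],o["contact_force"])
E
```

```text
[ 0.48104852 -0.02205386  0.21603964] [0.01836874 0.10947115 0.99375069 0.01175676] [ 0.04873928  0.58855097 -0.89649019]
```

View pics/s3.png

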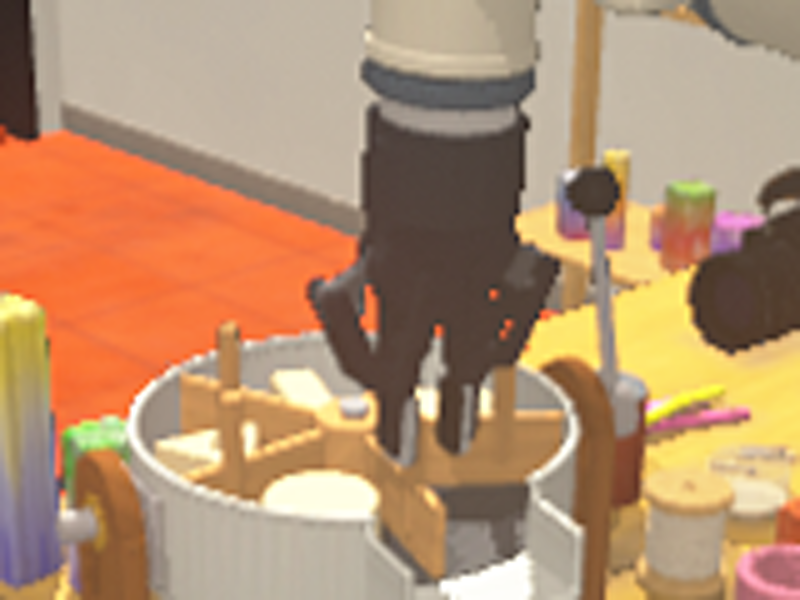

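View pics/w3.png

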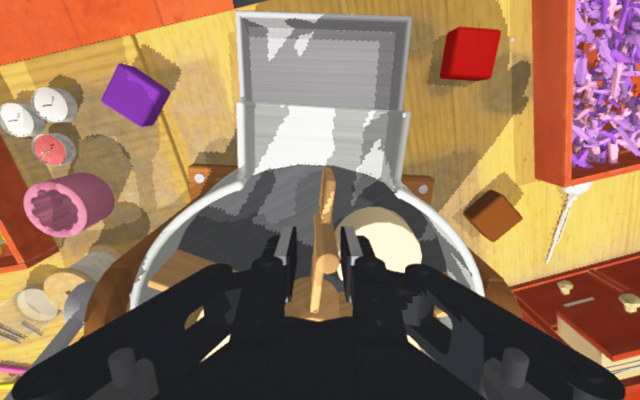

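Request:
play_rows(
  commands="-0.15 -0.41 -0.06 0 0 3 2.4;-0.13 -0.42 -0.06 0 0 3 2.4;-0.10 -0.43 -0.06 0 0 3 2.4;-0.07 -0.43 -0.06 0 0 3 2.4;-0.05 -0.43 -0.05 0 0 3 2.4;-0.02 -0.43 -0.05 0 0 3 2.4;0 -0.43 -0.05 0 0 3 2.4;0.02 -0.43 -0.05 0 0 3 2.4",
)

```text
time_s: 6.47
position: [0.4778, -0.0547, 0.2149]
eef_rot: [0.019, -0.102, 0.995, 0.017]
contact_force: [-0.0, 0.5, 0.7]
grip_width: 0.0241
```

Request:
play_rows(
  commands="0.04 -0.43 -0.05 0 0 2.5 2.4;0.08 -0.43 -0.05 0 0 2.5 2.4;0.12 -0.42 0 0 0 2.5 2.4;0.14 -0.42 0 0 0 2.5 2.4;0.1 -0.25 0 0 0 2 2.4;0 0 0 0 0 0 2.4",
)

```text
time_s: 6.97
position: [0.4824, -0.0703, 0.2148]
eef_rot: [0.016, -0.208, 0.978, 0.023]
contact_force: [-0.1, -0.0, 0.2]
grip_width: 0.024
```

```bash
python3 - <<'E'
from h import *
save("scene","s4.png",(230,110,390,230),5)
save("wrist","w4.png")
o=ctrl.observe();print(o["position"],o["eef_rot"],o["contact_force"])
E
```

```text
[ 0.48235535 -0.07028311  0.21489891] [ 0.01622089 -0.20681876  0.97798267  0.02264479] [-0.46232788  0.51282711 -0.54923139]
```

View pics/s4.png

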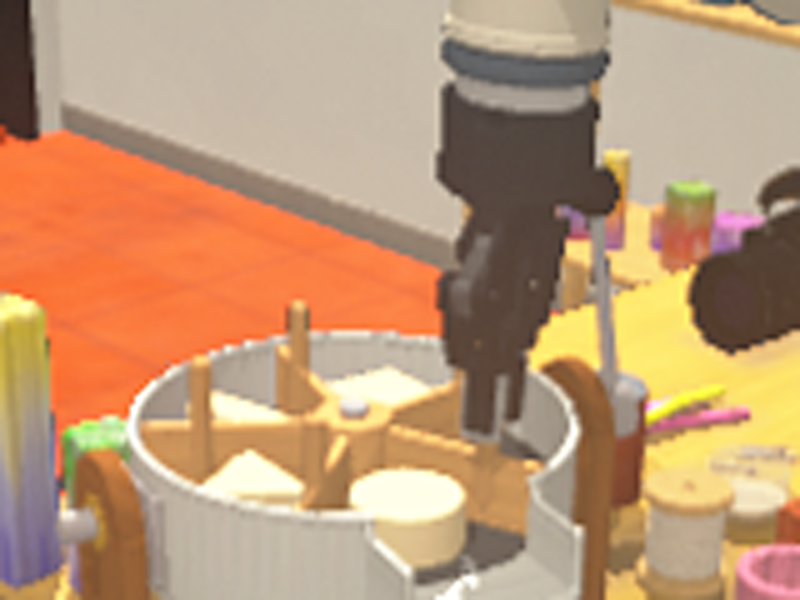

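View pics/w4.png

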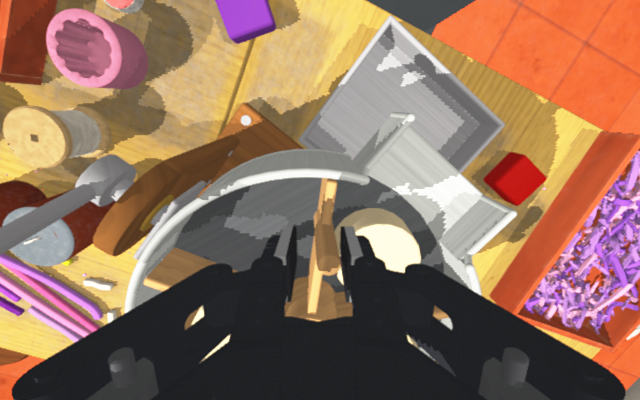

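Request:
play_rows(
  commands="0.12 -0.3 0 0 0 2 2.4;0.12 -0.3 0 0 0 1 2.4;0 0 0 0 0 0 2.4",
)

```text
time_s: 7.32
position: [0.4848, -0.0757, 0.2153]
eef_rot: [0.016, -0.231, 0.972, 0.023]
contact_force: [1.1, -0.2, 0.6]
grip_width: 0.0241
```

```bash
python3 - <<'E'
from h import *
save("scene","s5.png",(230,110,390,230),5)
o=ctrl.observe();print(o["position"],o["contact_force"])
E
```

```text
[ 0.48473292 -0.07552027  0.21533783] [-0.68976196 -1.27348626 -0.09675018]
```

View pics/s5.png

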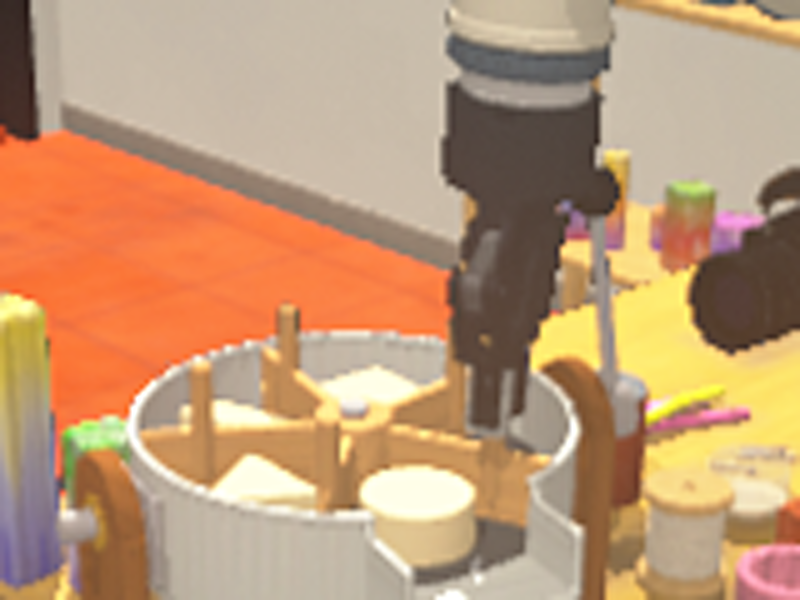

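Request:
play_rows(
  commands="0 0 0 0 0 0 3.6;0 0 0 0 0 0 3.6;0 0 1.5 0 0 0 3.6;0 0 2.5 0 0 0 3.6;0 0 3.5 0 0 0 3.6;0 0 3.5 0 0 -7 3.6;0 0 2 0 0 -7 3.6;0 0 1 0 0 -7 4.4;0 0 0 0 0 -7 4.4;0 0 0 0 0 -7 4.4;0 0 0 0 0 -7 4.4;0 0 0 0 0 -7 4.4;0.2 -0.5 0 0 0 -7 4.4;0.2 -0.5 0 0 0 -7 4.4;0.2 -0.5 0 0 0 -7 4.4;0.2 -0.5 0 0 0 -7 4.4;0.2 -0.5 0 0 0 -7 4.4;0.2 -0.5 0 0 0 -7 4.4;0.2 -0.5 0 0 0 -7 4.4;0 0 0 0 0 -7 4.4",
)

```text
time_s: 9.03
position: [0.4971, -0.1108, 0.3654]
eef_rot: [0.035, 0.65, 0.759, 0.002]
contact_force: [-0.2, 1.2, 0.2]
grip_width: 0.0441
```

```bash
python3 - <<'E'
from h import *
save("scene","s6.png",(230,110,390,230),5)
save("top","t6.png",(190,90,400,290),2.9)
save("wrist","w6.png")
o=ctrl.observe();print(o["position"],o["eef_rot"],o["contact_force"])
E
```

```text
[ 0.49701228 -0.10998489  0.36557537] [0.03498621 0.64560773 0.76286453 0.00208379] [0.49815466 0.23035346 0.01326409]
```

View pics/s6.png

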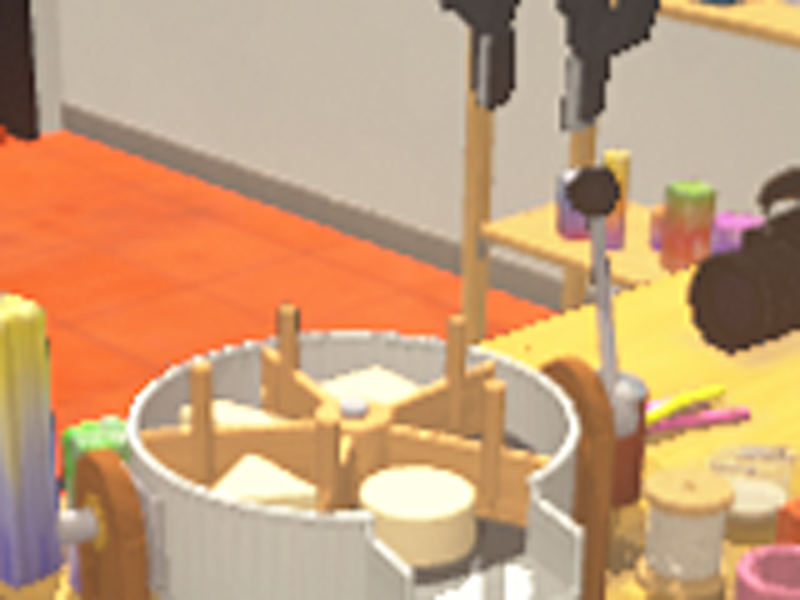

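View pics/t6.png

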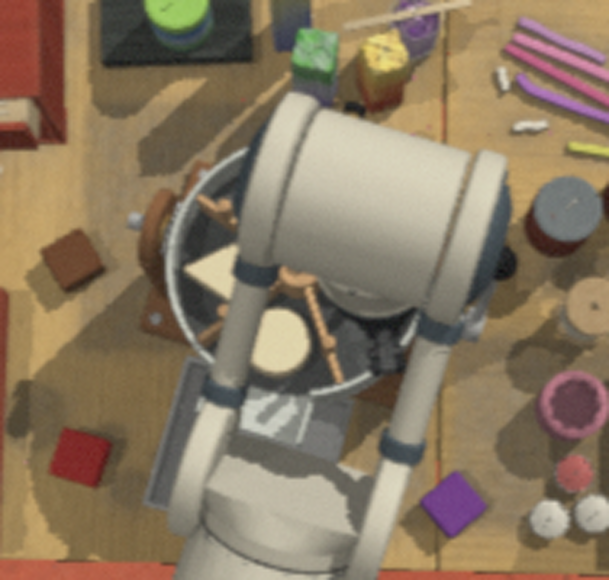

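View pics/w6.png

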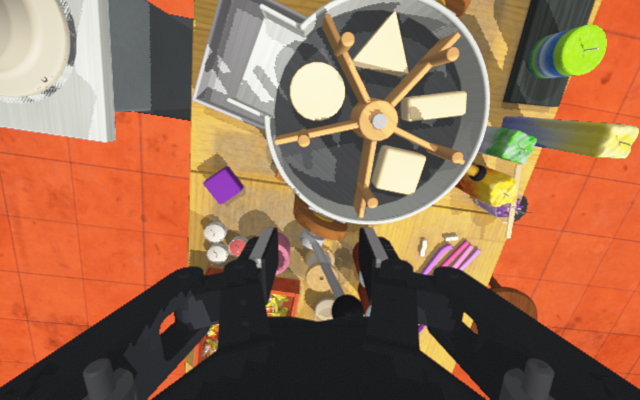

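```bash
cat > ori.py <<'E'
from h import *
from scipy.spatial.transform import Rotation as R
o=ctrl.observe();q=o["eef_rot"]
c=R.from_quat([q[1],q[2],q[3],q[0]]);t=np.radians(37.3);d=R.from_quat([np.cos(t),np.sin(t),0,0])
print(o["position"].round(4),"turn",np.degrees((d*c.inv()).as_rotvec()).round(1),o["contact_force"].round(1))
E
python3 ori.py
```

```text
[ 0.497  -0.11    0.3656] turn [  3.1   2.6 -24.9] [0.5 0.2 0. ]
```

Request:
play_rows(
  commands="0.8 -1.7 0 0.7 0.6 -5 4.4;0.8 -1.7 0 0.7 0.6 -5 4.4;0.8 -1.7 0 0.7 0.6 -5 4.4;0.8 -1.7 0 0.6 0.5 -5 4.4;0.8 -1.7 0 0.4 0.3 -4 4.4;0.5 -1.2 0 0 0 0 4.4;0 0 0 0 0 0 4.4",
)

```text
time_s: 9.77
position: [0.5431, -0.2089, 0.3673]
eef_rot: [0.0, 0.787, 0.617, 0.003]
contact_force: [0.4, -0.2, -0.1]
grip_width: 0.0438
```

```bash
python3 ori.py; python3 - <<'E'
from h import *
W=save("wrist","w7.png")
print(pr(W,np.array([.5436,-.214,.296])),pr(W,np.array([.5436,-.214,.311])))
E
```

```text
[ 0.5431 -0.2089  0.3673] turn [-0.2  0.3 -1.6] [ 0.4 -0.2 -0.1]
[320.27880879 210.90533336] [320.48124176 217.23430291]
```

View pics/w7.png

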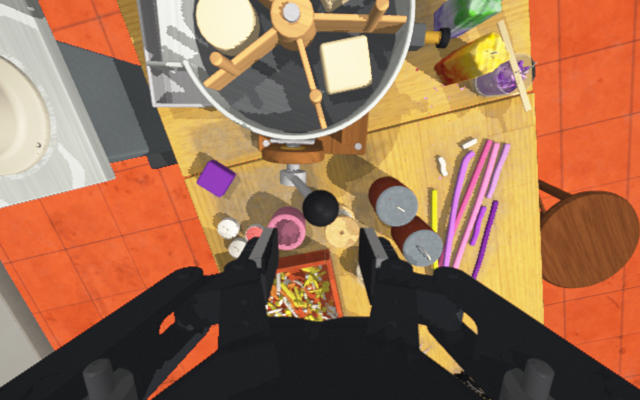

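Request:
play_rows(
  commands="0.05 -0.4 -1.5 0 0 -1.5 4.4;0 0 -2 0 0 0 4.4;0 0 -2 0 0 0 4.4;0 0 -1.5 0 0 0 4.4;0 0 -0.8 0 0 0 4.4;0 0 0 0 0 0 4.4",
)

```text
time_s: 10.32
position: [0.5419, -0.2068, 0.2902]
eef_rot: [0.002, 0.789, 0.614, 0.006]
contact_force: [-0.9, -0.7, 0.3]
grip_width: 0.0439
```

```bash
python3 ori.py; python3 - <<'E'
from h import *
save("scene","s8.png",(280,90,400,190),6)
save("wrist","w8.png")
E
```

```text
[ 0.5419 -0.2068  0.2902] turn [-0.2  0.7 -1.2] [-0.9 -0.7  0.3]
```

View pics/s8.png

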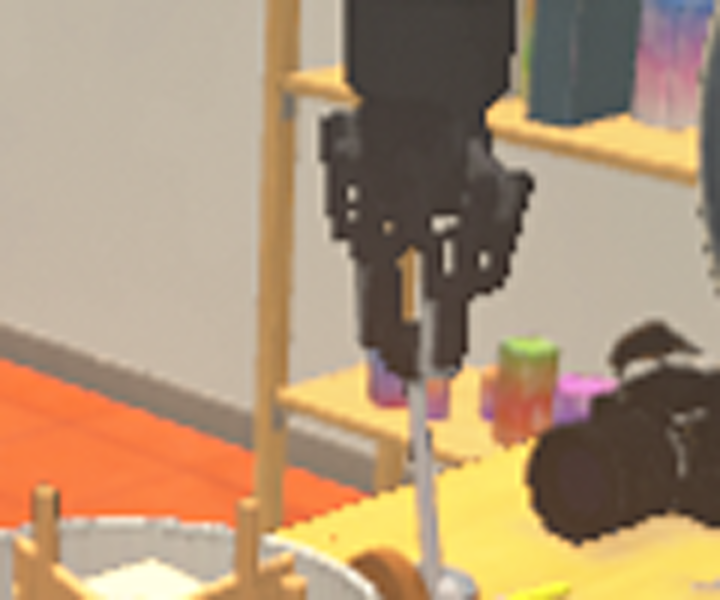

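View pics/w8.png

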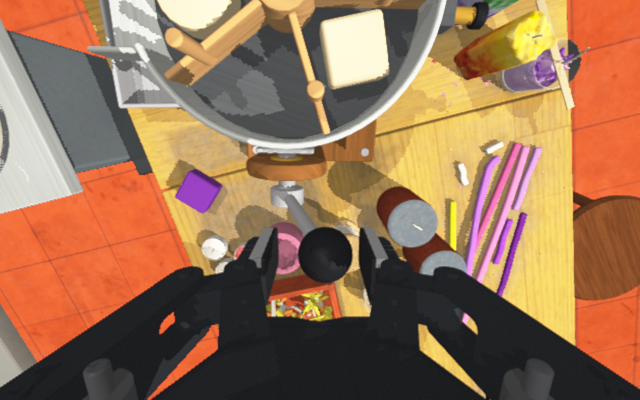

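Request:
play_rows(
  commands="0.1 -0.6 -0.5 0 0.5 -1 3.6;0 -0.1 -0.1 0 0 0 3.6;0 0 0 0 0 0 3.6",
)

```text
time_s: 10.67
position: [0.5441, -0.2145, 0.2901]
eef_rot: [0.003, 0.795, 0.607, 0.004]
contact_force: [-0.5, -0.2, 0.4]
grip_width: 0.0362
```

```bash
python3 ori.py
```

```text
[ 0.5441 -0.2145  0.2901] turn [ 0.   0.6 -0.1] [-0.5 -0.2  0.4]
```

Request:
play_rows(
  commands="0 0 -0.8 0 0 0 3.6;0 0 -0.3 0 0 0 3.6;-0.38 0.11 0 0 0 0 3.6;-0.38 0.11 0.03 0 0 0 3.6;-0.38 0.11 0.05 0 0 0 3.6;-0.38 0.11 0.05 0 0 0 3.6;-0.38 0.11 0.05 0 0 0 3.6",
)

```text
time_s: 11.25
position: [0.5301, -0.211, 0.2828]
eef_rot: [0.012, 0.795, 0.607, 0.009]
contact_force: [5.5, -2.2, -0.9]
grip_width: 0.0363
```

Request:
play_rows(
  commands="-0.48 0.12 0.06 0 0 0 3.6;-0.48 0.12 0.06 0 0 0 3.6;-0.48 0.12 0.06 0 0 0 3.6;-0.48 0.12 0.03 0 0 0 3.6;-0.48 0.12 0.03 0 0 0 3.6;-0.48 0.12 0 0 0 0 3.6;-0.48 0.12 0 0 0 0 3.6;-0.48 0.12 -0.03 0 0 0 3.6",
)

```text
time_s: 11.92
position: [0.5002, -0.2028, 0.2873]
eef_rot: [0.025, 0.793, 0.608, 0.02]
contact_force: [7.5, -0.9, 0.1]
grip_width: 0.036
```

```bash
python3 ori.py; python3 - <<'E'
from h import *
save("scene","s9.png",(220,90,400,240),4)
E
```

```text
[ 0.5002 -0.2028  0.2873] turn [ 0.9  3.6 -0.4] [ 7.5 -0.9  0.1]
```

View pics/s9.png

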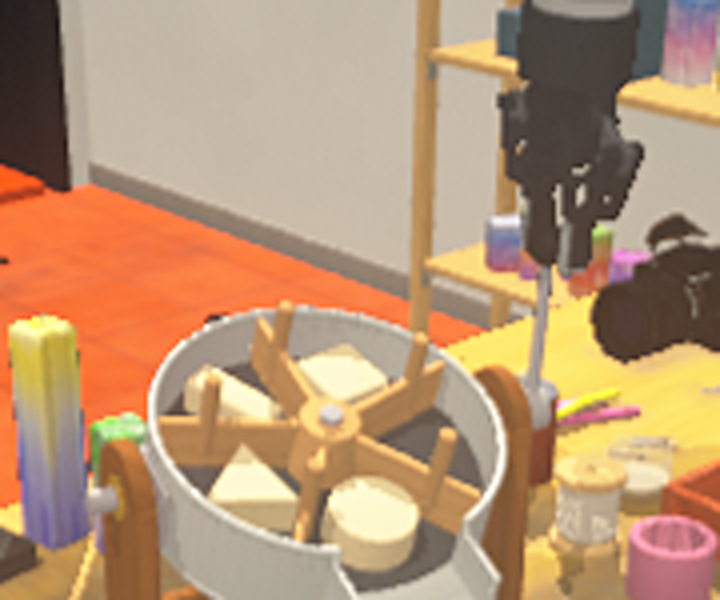

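Request:
play_rows(
  commands="-0.48 0.12 -0.05 0.2 0.8 0 3.6;-0.48 0.12 -0.1 0.2 0.8 0 3.6;-0.48 0.12 -0.1 0.2 0.8 0 3.6;-0.48 0.12 -0.12 0.1 0.8 0 3.6;-0.48 0.12 -0.15 0.1 0.8 0 3.6;-0.48 0.12 -0.15 0.1 0.8 0 3.6;-0.48 0.12 -0.2 0 0.7 0 3.6;-0.48 0.12 -0.2 0 0.7 0 3.6",
)

```text
time_s: 12.63
position: [0.4732, -0.1955, 0.2864]
eef_rot: [0.007, 0.792, 0.611, -0.004]
contact_force: [8.5, -2.1, 2.8]
grip_width: 0.0361
```

```bash
python3 ori.py; python3 - <<'E'
from h import *
save("scene","s10.png",(220,90,400,240),4)
E
```

```text
[ 0.4732 -0.1955  0.2864] turn [ 1.   0.1 -0.7] [ 8.5 -2.1  2.8]
```

View pics/s10.png

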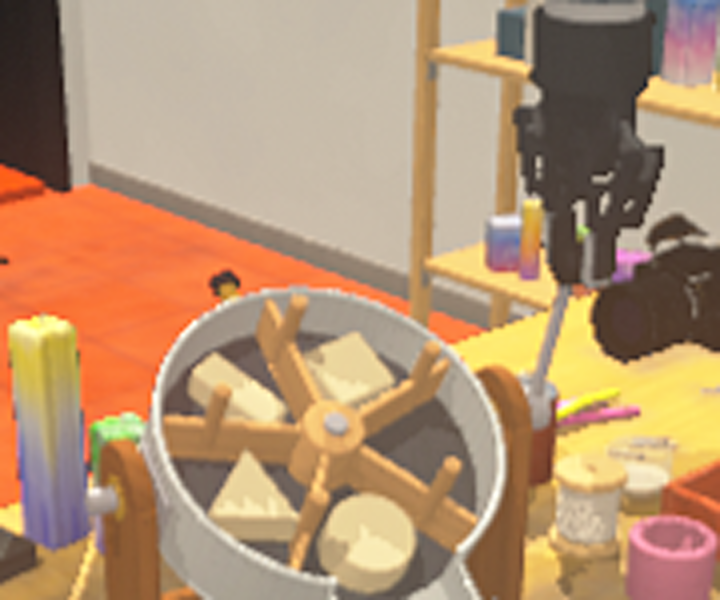

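Request:
play_rows(
  commands="0 0 -0.6 0 0 0 3.6;-0.2 0.05 -0.6 0 0.3 0 3.6;-0.45 0.1 -0.5 0 0.5 0 3.6;-0.45 0.1 -0.4 0 0.5 0 3.6",
)

```text
time_s: 13.02
position: [0.4691, -0.1949, 0.2749]
eef_rot: [0.015, 0.791, 0.611, -0.004]
contact_force: [7.1, -2.2, 6.6]
grip_width: 0.0359
```

Request:
play_rows(
  commands="-0.48 0.12 -0.05 0.1 0.6 0 3.6;-0.48 0.12 -0.05 0.1 0.6 0 3.6;-0.48 0.12 -0.1 0.1 0.6 0 3.6;-0.48 0.12 -0.15 0.1 0.6 0 3.6;-0.48 0.12 -0.2 0.1 0.6 0 3.6",
)

```text
time_s: 13.43
position: [0.4539, -0.1908, 0.271]
eef_rot: [0.008, 0.79, 0.613, -0.014]
contact_force: [10.9, -2.9, 2.3]
grip_width: 0.036
```

```bash
python3 ori.py; python3 - <<'E'
from h import *
save("scene","s11.png",(220,90,420,290),3)
E
```

```text
[ 0.4539 -0.1908  0.271 ] turn [ 1.7 -0.7 -1.1] [10.9 -2.9  2.3]
```

View pics/s11.png

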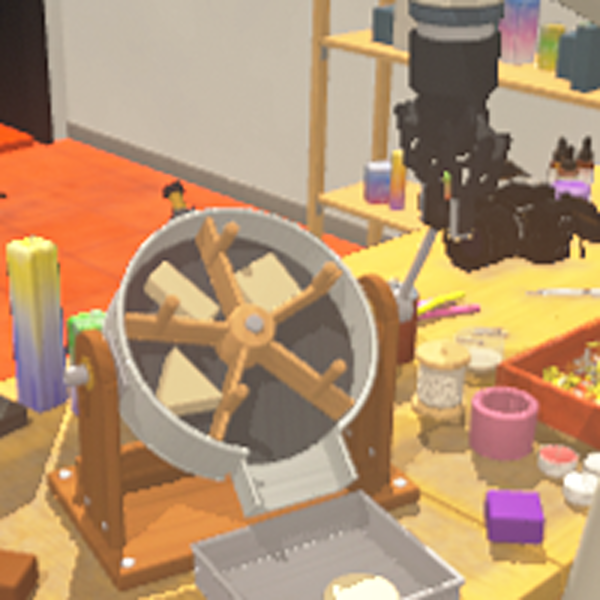

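```bash
python3 - <<'E'
from h import *
save("scene","s12.png",(220,180,420,330),4)
E
```

```text
(no output)
```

View pics/s12.png

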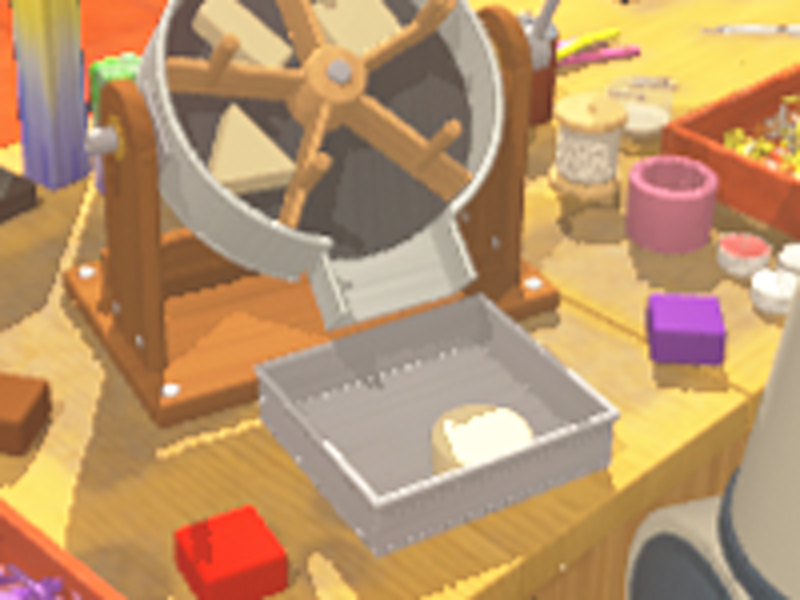

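Request:
play_rows(
  commands="0.3 -0.1 0.15 0.3 -0.2 0 3.6;0.3 -0.1 0.2 0.3 -0.2 0 3.6;0.3 -0.1 0.15 0.3 0 0 3.6;0.3 -0.1 0.15 0.2 0 0 3.6;0.3 -0.1 0.15 0.2 0 0 3.6;0.3 -0.1 0.15 0.2 0 0 3.6;0.3 -0.1 0.1 0 0 0 3.6;0.3 -0.1 0.1 0 0 0 3.6",
)

```text
time_s: 14.2
position: [0.4902, -0.2005, 0.2781]
eef_rot: [0.011, 0.788, 0.615, 0.008]
contact_force: [7.8, -1.7, -3.7]
grip_width: 0.036
```

```bash
cat >> ori.py <<'E'
d=o["position"][:2]-[.557,-.045]; x=.964*d[0]-.266*d[1]; y=.266*d[0]+.964*d[1]; X=x+.003
print("stand x,y",x.round(4),y.round(4),"ball z",(.175+np.sqrt(.125**2-X**2)).round(4))
E
python3 ori.py
```

```text
[ 0.4902 -0.2005  0.2781] turn [ 0.5  1.5 -1.4] [ 7.8 -1.7 -3.7]
stand x,y -0.023 -0.1677 ball z 0.2984
```

Request:
play_rows(
  commands="0.25 -0.08 0.25 0 0.3 -0.3 3.6;0.25 -0.08 0.25 0 0.3 -0.3 3.6;0.25 -0.08 0.2 0 0.3 -0.3 3.6;0.25 -0.08 0.2 0 0.3 -0.3 3.6;0.25 -0.08 0.1 0 0 0 3.6;0.25 -0.08 0.1 0 0 0 3.6",
)

```text
time_s: 14.7
position: [0.5114, -0.2062, 0.2821]
eef_rot: [0.007, 0.794, 0.608, 0.002]
contact_force: [6.3, -0.7, -4.9]
grip_width: 0.0362
```

```bash
python3 ori.py
```

```text
[ 0.5114 -0.2062  0.2821] turn [ 0.5  0.7 -0.2] [ 6.3 -0.7 -4.9]
stand x,y -0.0011 -0.1675 ball z 0.3
```

Request:
play_rows(
  commands="0.22 -0.06 0.2 0 0.1 0 3.6;0.22 -0.06 0.2 0 0.1 0 3.6;0.22 -0.06 0.1 0 0.1 0 3.6;0.22 -0.06 0 0 0 0 3.6;0.18 -0.05 0 0 0 0 3.6;0.15 -0.04 0 0 0 0 3.6",
)

```text
time_s: 15.2
position: [0.5287, -0.2107, 0.2813]
eef_rot: [0.008, 0.794, 0.608, 0.003]
contact_force: [6.1, -1.4, -2.1]
grip_width: 0.0362
```

```bash
python3 ori.py
```

```text
[ 0.5287 -0.2107  0.2813] turn [ 0.5  0.8 -0.3] [ 6.1 -1.4 -2.1]
stand x,y 0.0167 -0.1672 ball z 0.2984
```

Request:
play_rows(
  commands="0.12 -0.03 0 0 0.1 0 3.6;0.12 -0.03 0 0 0.1 0 3.6;0.12 -0.03 0 0 0.1 0 3.6;0.12 -0.03 0 0 0 0 3.6;0.1 -0.03 0 0 0 0 3.6;0.1 -0.03 0 0 0 0 3.6",
)

```text
time_s: 15.7
position: [0.5398, -0.2139, 0.2775]
eef_rot: [0.01, 0.793, 0.609, 0.003]
contact_force: [5.2, -1.3, -2.4]
grip_width: 0.036
```

```bash
python3 ori.py
```

```text
[ 0.5398 -0.2139  0.2775] turn [ 0.7  1.  -0.4] [ 5.2 -1.3 -2.4]
stand x,y 0.0284 -0.1674 ball z 0.296
```

Request:
play_rows(
  commands="0.1 -0.03 0.1 0 0 0 3.6;0.1 -0.03 0.1 0 0 0 3.6;0.1 -0.03 0.1 0 0 0 3.6",
)

```text
time_s: 15.95
position: [0.5426, -0.2146, 0.2794]
eef_rot: [0.009, 0.793, 0.609, 0.003]
contact_force: [0.6, 0.2, 1.3]
grip_width: 0.036
```

```bash
python3 ori.py
```

```text
[ 0.5426 -0.2146  0.2794] turn [ 0.6  0.9 -0.4] [0.6 0.2 1.3]
stand x,y 0.0312 -0.1673 ball z 0.2952
```

Request:
play_rows(
  commands="0.15 -0.04 0 0 0 0 4.4;0 0 0 0 0 0 5;0 0 0 0 0 0 5;0 0 1 0 0 0 5;0 0 2 0 0 0 5;0 0 3 0 0 0 5;0 0 3 0 0 0 5;0 -1 3 0 0 0 5;-2 -3 0 0 0 0 5;-2 -3 0 0 0 0 5;-2 -3 0 0 0 0 5;-2 -3 0 0 0 0 5;-2 -3 0 0 0 0 5;-2 -3 0 0 0 0 5;0 0 0 0 0 0 5;0 0 0 0 0 0 5",
)

```text
time_s: 17.28
position: [0.4148, -0.409, 0.4166]
eef_rot: [0.014, 0.792, 0.611, 0.003]
contact_force: [0.9, 0.9, 0.4]
grip_width: 0.0497
```

```bash
python3 ori.py; python3 - <<'E'
from h import *
save("scene","s20.png",(190,130,430,330),3)
save("top","t20.png",(190,90,420,290),2.9)
E
```

```text
[ 0.4148 -0.409   0.4166] turn [ 1.   1.3 -0.7] [0.9 0.9 0.4]
stand x,y -0.0402 -0.3887 ball z 0.2943
```

View pics/s20.png

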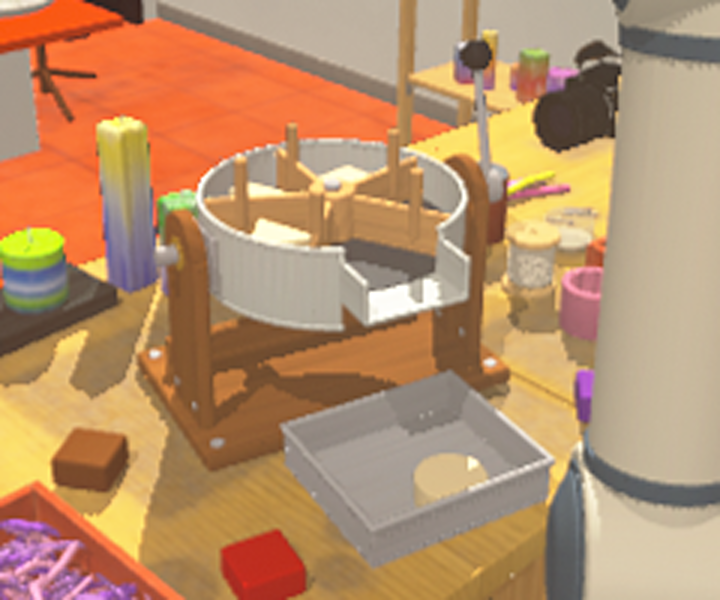

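View pics/t20.png

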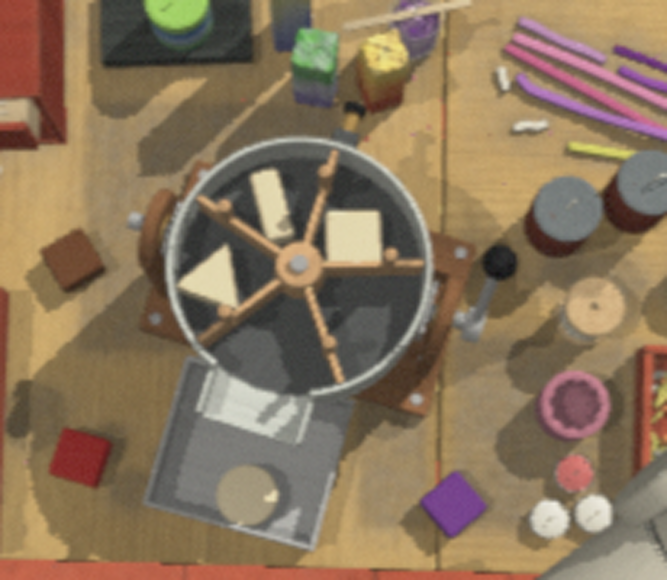

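The puck lies in the pan, with its centre at (247,495) in the top crop. The carousel is level, with the knob back at its starting pixel (475,54) in the scene crop. The bar, slab and wedge are still in the wheel. The pan and the bystanders have not moved, and the arm is clear.

```bash
python3 -c "
from cell import ctrl
print(ctrl.sign_off())"
```

```text
the job is handed in; nothing more can be done
None
```

The round puck is in the catch pan, the carousel is back level, and the job was handed in at about 17.4 s.

- **Turning:** I straddled a post loosely with the fingers and walked the wheel 72° anticlockwise until the puck's compartment was at the spout. I took it as clicked in because the post tops lined up with the stop positions I had worked out.
- **Tipping:** I pushed the lever knob over until the carousel was close to fully tipped, and the puck slid into the pan. I did not push on to the far stop.
- **Return:** I eased the lever back slowly until the knob force fell from about 5 N to near zero at the level stop. Then I opened the fingers and moved the arm away.

**Last checks (scene and top pictures):**
- The puck lies inside the pan.
- The knob is back at its starting pixel.
- The bar, slab and wedge are still in the wheel.
- The pan and the bystanders look unmoved. In the last scene picture the arm hides part of the right side, but the top view shows those things.
- The highest force in the readings between moves was about 12 N, at the lever.

During tipping the gripper drifted up relative to the knob. I corrected it by lowering the gripper partway through, and the knob did not slip out. No check failed or disagreed.

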